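# Turn the reading-room loudspeaker down to its quiet mark

### The job

Story time is over: turn the volume dial on top of the small round loudspeaker until its white pointer stands in the green quiet band. The dial is stiff and the loudspeaker light and loose on the table, so press down on the dial while you turn it: the loudspeaker must stay standing where it is, facing the way it faces. Leave the other things on the table where they are, and take your hand away when done.

Things in the scene. Friction and masses are not known exactly. Their poses are not given: they have to be found in the camera images.
- speaker: Loose round loudspeaker, grey cloth sides, white top and bottom rims, 120 mm across, top plate 66 mm above the table, on small feet in a 60 mm circle; 0.2 kg. Origin: on its axis, under the feet. Its x axis points to the green band and the dark grille bars. Turn the dial without pressing and the whole unit spins; a press of 8 to 20 N holds it.
- dial (a joint): Dial angle against the case, rad. 0 = white pointer at the middle of the green band; it grows clockwise seen from above (louder), so turn it down anticlockwise. The band reaches 0.15 rad either side and lies on the white top rim, 43 to 58 mm from the axis. Stops at -0.6 and 2.3; starts at 0.8 to 1.4; stiff (0.11 N m friction), stays where left.
- dial_grip (a point): Middle of the dial's black grip bar, on the speaker's axis, 87 mm above the table. The upright bar, 54 long, 14 wide, 26 mm high, stands on a flat round skirt 80 mm across with its upper face 74 mm above the table: fingertips straddling the bar can press on it. x axis: along the bar to the end with the white pointer line (on the bar's top and the skirt).
- speaker_front (a point): Point on the front of the loudspeaker's case, 60 mm from its axis in its x direction, 36 mm above the table: it tells if the case has turned or shifted.
- paperback: Bystander: blue-green paperback lying flat beside the loudspeaker, 180 x 112 x 25 mm, origin under its centre.
- stapler: Bystander: red and black desk stapler on the other side of the loudspeaker, 145 x 36 x 55 mm, long side along its x, origin under its centre.
- mug: Bystander: blue mug, 80 mm across, 92 mm high, origin under its centre.
- globe: Bystander: wooden ball ornament on a round foot, 72 mm across, 90 mm high, origin under its centre.
- pencil_pot: Bystander: dark steel pencil pot, empty, 76 mm across, 95 mm high, origin under its centre.
- hardbacks: Bystander: two hardback books lying one on the other as one stack, 220 x 150 x 58 mm, origin under its centre.
Not all that is in view belongs to the job. What is shaped like the speaker but orange, pink or red is not meant.

How it is judged:
At the end, for the whole second after the job is handed in: The dial stands within 0.16 rad of the middle of the green band; the loudspeaker is upright and at rest, its axis within 20 mm and its front within 30 mm of where they were at the start (about 0.4 rad of turning); no bystander has been moved more than 30 mm (value of joint dial between -0.16 and 0.16 rad and distance of speaker_front from where it was at the start of the episode below 0.03 m and distance of speaker from where it was at the start of the episode below 0.02 m and angle between speaker's own z axis and vertical below 0.08 rad and linear speed of speaker below 0.02 m/s); the robot touches nothing.
It fails at once if the loudspeaker spun, lifted or carried off (its front more than 45 mm from where it was) (distance of speaker_front from where it was at the start of the episode above 0.045 m).
It fails at once if a bystander moved more than 30 mm (distance of any of paperback, stapler, mug, globe, pencil_pot, hardbacks from where it was at the start of the episode above 0.03 m).
It also fails if it takes over 38 s, if anything falls off the work surface, if the arm or the gripper's body presses on something with over 40 N, if the wrist force passes 120 N, or if a joint passes its speed limit or range.

### The arm

A 7-joint arm with a two-finger parallel gripper is mounted at the origin on the work surface. World frame = base frame: x ahead of the robot, y to its left, z up, the work surface at z = 0. Lengths are in m, angles in rad, forces in N, time in s.
With the tool pointing down it reaches from about 0.4 to 0.85 m from the base axis. Payload 10.4 kg.
Tool frame: the origin (TCP) lies at the very end of the fingers, on their centre line; the grasp point (between the pads) lies 19 mm behind it; z points along the fingers, y is the line along which they close (so a half turn about z gives the same grasp; the last joint's range is limited). The gripper opens to 85 mm and grips with 20 to 120 N. Pads are 22 mm wide; open, the fingers measure 114 mm over their backs; the gripper's body (76 mm by 85 mm) begins 54 mm behind the grasp point. The pads swing forward as they close: fully open they stand 13 mm farther back than shut.
Start: joints at [-1.208, 0.332, -0.065, 1.46, 0.022, 1.35, -0.088], TCP at [0.235, 0.579, 0.231] pointing down, gripper open.
Joint ranges: [-2.6, 2.6], [-0.5, 2.12], [-1.47, 1.34], [0.16, 2.42], [-1.27, 4.41], [0.06, 2.06], [-2.6, 2.6]. Speed limits (rad/s): [2.22, 2.22, 2.79, 2.79, 3.14, 3.14, 3.14].

### API

Orientations are given as a unit quaternion [x, y, z, w].
In Python, from workcell import * gives the robot as it stands.
- The arm moves only by the tool step_arm, never from a script. Its argument "commands" is one flat list of numbers, 7 for each row, row after row: the finger opening in mm, from 0 to 85.4, then the shift along the world's x, y, z as a fraction of full scale, then the turn, a rotation vector about the world's x, y, z as a fraction of full scale. A call has exactly 10 rows; each row is the pose to reach, as a shift and turn from the pose commanded when the call began, turning the shorter way round; what a row does not reach only later rows make up. Full scale, the value 1, is 0.6 m for a shift and pi rad for a turn. A row lasts 1/8 s, in which the tool goes at most 62.5 mm and 10.7 degrees, less where a joint would pass 70% of its speed; a pose out of reach is approached as far as the arm can. A call with a number of a shift or a turn outside -1 to 1 is refused whole. A call with a gripper value outside its range is refused whole. The fingers move at their own pace and stop on an object; "squeeze" is the grip in N (left out, the last holds). Time passes only in rows, so rows that repeat a pose let the fingers close, or fill a call up. It gives the time, the measured TCP pose, the force, the opening and the grip force at its end, in the units of the state.
- get_obs(): the state, without advancing time (a new reading comes with each control period).
- camera(name): name is "side" or "top" or "wrist"; returns the picture (384x512x3 uint8, red, green, blue); there is no depth.
- camera_params(name): a dict with "mtx" (3x3 intrinsics, pixels), "dist" ([k1, k2, p1, p2, k3] as OpenCV has them; the pictures are not rectified), "extrinsics" (4x4, takes a point from world to camera coordinates); the wrist camera has in their place "tool_from_camera" (4x4, takes a point from camera to tool coordinates, whose origin is the TCP and whose axes are the flange's). Camera axes: x right, y down, z forward; pixel columns grow to the right and rows downward; lengths in m; the calibration is good to about 2 mm. A picture is of the moment at which its call begins: read the wrist's pose just before it. camera_params takes no time and is no camera call.
- hand_in(): hands the job in; it is judged then, once.
The state is a dict: "clock": time; "joint_pos": joint angles; "joint_velocities": joint speeds; "tau": joint torques, N m; "position": TCP position; "ee_rot": TCP orientation; "ft_force": force on the tool from outside, world axes, zero at the start; "torque": the same for the moment, N m; "grip_width": opening from 0.0 (shut) to 1.0 (fully open); "grasp_force": force on a finger pad.
Only numpy, scipy, OpenCV 4.12 (cv2) and the standard library are available. Lean on these libraries where they do the work, as an engineer would, in place of code of your own. Each camera call takes 0.05 s, during which the arm holds its last target. There are 200 camera calls.

## Working session

There is one attempt and no reset: what is moved stays moved. The work goes in short steps, Python scripts to look and compute and a tool call to move; the robot and the scene stay as the last step left them, time stands still between calls to the robot, and variables do not carry over. Pictures are saved under pics/ and viewed, at most 10 in all, crops included, and the job is handed in when it is done.

Besides the shell and the picture viewer there is one more tool, called after ">>>" by a JSON object that holds its "name" and its "arguments", one argument or row to a line. step_arm: Moves the arm, as the interface text tells. Its arguments: {"type":"object","properties":{"commands":{"type":"array","items":{"type":"number"}},"squeeze":{"type":"number"}},"required":["commands"]}

```bash
mkdir -p pics; ls; python3 - <<'E'
from workcell import *
import cv2,numpy as np
o=get_obs();print(o)
a=camera("top");b=camera("side")
cv2.imwrite("pics/top.png",a[:,:,::-1]);cv2.imwrite("pics/side.png",b[:,:,::-1])
for n in("top","side","wrist"):print(n,camera_params(n))
E
```

```text
pics
{'clock': 0.0, 'joint_pos': array([-1.20760655,  0.33287833, -0.06471214,  1.46096922,  0.02161376,
        1.34988183, -0.08852524]), 'joint_velocities': array([-0.00134876,  0.00115256, -0.00033971,  0.00033378, -0.00028318,
        0.00106038, -0.00055926]), 'tau': array([-2.55628265e-04, -6.25435138e+01,  4.86722973e-02, -3.91613460e+01,
        1.60665700e-02,  9.81837104e-03, -8.77735964e-07]), 'position': array([0.2350408 , 0.57870806, 0.2304986 ]), 'ee_rot': array([ 1.91695528e-01,  9.81454179e-01, -7.13274650e-04, -1.00296234e-04]), 'ft_force': array([-0.6410241 ,  0.11507853, -0.10300126]), 'torque': array([ 0.04820758, -0.00948577, -0.02515207]), 'grasp_force': 0.0, 'grip_width': 1.00309007849645}
top {'mtx': array([[399.79049266,   0.        , 262.01464622],
       [  0.        , 399.79049266, 191.88612468],
       [  0.        ,   0.        ,   1.        ]]), 'dist': array([-0.0120186,  0.       ,  0.       ,  0.       ,  0.       ]), 'extrinsics': array([[ 0.01080988, -0.99965374, -0.02399039,  0.07358416],
       [-0.98607505, -0.00667525, -0.1661669 ,  0.53367988
[... 544 characters left out ...]
3, -0.68944247,  0.8122285 ],
       [ 0.        ,  0.        ,  0.        ,  1.        ]])}
wrist {'mtx': array([[314.1717708 ,   0.        , 262.26410853],
       [  0.        , 314.1717708 , 191.47937133],
       [  0.        ,   0.        ,   1.        ]]), 'dist': array([0.02851794, 0.        , 0.        , 0.        , 0.        ]), 'tool_from_camera': array([[ 6.08686320e-04, -9.53016648e-01, -3.02917311e-01,
         7.67982814e-02],
       [ 9.99999657e-01,  7.50108455e-04, -3.50523821e-04,
         4.90319944e-04],
       [ 5.61275873e-04, -3.02916994e-01,  9.53016778e-01,
        -1.42946222e-01],
       [ 0.00000000e+00,  0.00000000e+00,  0.00000000e+00,
         1.00000000e+00]])}
```

View pics/top.png

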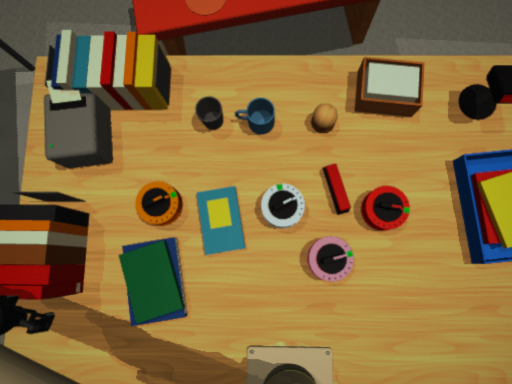

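View pics/side.png

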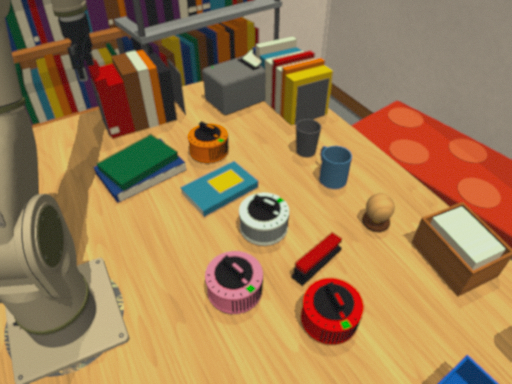

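The white speaker sits at about (283,205) in the top view, with its green mark near (279,187) and the pointer to the right. The paperback is to its left and the stapler to its right. Next I measure it and zoom in.

```bash
cat > h.py <<'E'
from workcell import *
import cv2,numpy as np
from scipy.spatial.transform import Rotation as R
def cam(n,o=None):
    p=camera_params(n)
    if n!="wrist": return p["mtx"],p["dist"],np.linalg.inv(p["extrinsics"])
    T=np.eye(4);T[:3,:3]=R.from_quat(o["ee_rot"]).as_matrix();T[:3,3]=o["position"]
    return p["mtx"],p["dist"],T@p["tool_from_camera"]
def ray(c,uv,z):
    K,d,T=c
    q=cv2.undistortPoints(np.array(uv,float).reshape(-1,1,2),K,d).reshape(-1,2)
    v=np.c_[q,np.ones(len(q))]@T[:3,:3].T;o=T[:3,3]
    return o+v*((z-o[2])/v[:,2])[:,None]
def blobs(m,mn=5):
    n,l,s,c=cv2.connectedComponentsWithStats(m.astype(np.uint8))
    return [(c[i],s[i,4],l==i) for i in range(1,n) if s[i,4]>=mn]
E
python3 - <<'E'
from h import *
im=cv2.imread("pics/top.png")
x0,y0=243,165
cv2.imwrite("pics/topc.png",cv2.resize(im[165:245,243:323],None,fx=7,fy=7,interpolation=cv2.INTER_CUBIC))
hsv=cv2.cvtColor(im,cv2.COLOR_BGR2HSV)
c=cam("top")
g=(hsv[...,0]>45)&(hsv[...,0]<75)&(hsv[...,1]>150)&(hsv[...,2]>110)
for b in blobs(g,3):print("green",b[:2],ray(c,[b[0]],.066))
w=(hsv[...,1]<60)&(hsv[...,2]>150);roi=np.zeros_like(w);roi[165:245,243:323]=1
for b in blobs(w&roi,3):
    print("white",b[:2],ray(c,[b[0]],.08))
    if b[1]>100:
        pts=cv2.findContours(b[2].astype(np.uint8),0,1)[0][0].reshape(-1,2)
        P=ray(c,pts,.066)
        print(cv2.minEnclosingCircle(P[:,:2].astype(np.float32)))
k=(hsv[...,2]<70)&roi
for b in blobs(k,50):print("black",b[:2],ray(c,[b[0]],.076))
E
```

```text
green (array([ 50.5, 145.5]), np.int32(4)) [[0.65961814 0.68252955 0.066     ]]
green (array([279.08695652, 186.43478261]), np.int32(23)) [[0.54510215 0.03091154 0.066     ]]
green (array([172.94736842, 194.15789474]), np.int32(19)) [[0.52153658 0.32384404 0.066     ]]
green (array([406.13043478, 209.82608696]), np.int32(23)) [[ 0.48292834 -0.31330768  0.066     ]]
green (array([349.29166667, 253.25      ]), np.int32(24)) [[ 0.36511978 -0.1569708   0.066     ]]
white (array([282.81806109, 206.13811421]), np.int32(753)) [[0.48865622 0.02090951 0.08      ]]
((0.4937002658843994, 0.02159319445490837), 0.060461074113845825)
white (array([287.26666667, 200.13333333]), np.int32(15)) [[0.50509189 0.00894497 0.08      ]]
black (array([281.99475524, 204.76573427]), np.int32(572)) [[0.49291183 0.02303543 0.076     ]]
```

View pics/topc.png

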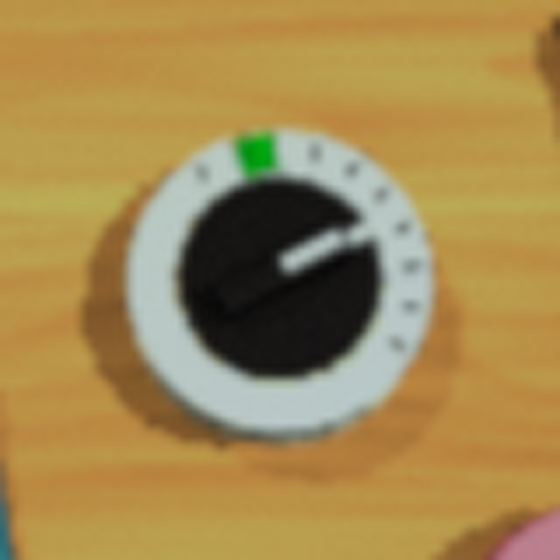

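>>> {"name": "step_arm", "arguments": {
  "commands": [85, 0.04, -0.09, 0, 0, 0, -0.025, 85, 0.09, -0.19, 0, 0, 0, -0.05, 85, 0.13, -0.28, 0, 0, 0, -0.08, 85, 0.18, -0.38, 0, 0, 0, -0.1, 85, 0.22, -0.47, 0, 0, 0, -0.13, 85, 0.26, -0.56, 0, 0, 0, -0.15, 85, 0.31, -0.66, 0, 0, 0, -0.18, 85, 0.35, -0.75, 0, 0, 0, -0.2, 85, 0.39, -0.84, 0, 0, 0, -0.23, 85, 0.431, -0.929, 0, 0, 0, -0.248],
  "squeeze": 30
}}

```text
clock: 1.35
position: [0.4941, 0.0197, 0.2313]
ee_rot: [0.551, 0.834, 0.0, 0.0]
ft_force: [1.3, 1.2, -0.1]
grip_width: 0.991
grasp_force: 0.0
```

```bash
cat > w.py <<'E'
from h import *
import sys
o=get_obs();im=camera("wrist")[:,:,::-1].copy();cv2.imwrite(sys.argv[1],im)
print(o["clock"],o["position"],R.from_quat(o["ee_rot"]).as_matrix()[:,1],o["joint_pos"],o["ft_force"])
c=cam("wrist",o);hsv=cv2.cvtColor(im,cv2.COLOR_BGR2HSV)
g=(hsv[...,0]>45)&(hsv[...,0]<75)&(hsv[...,1]>150)&(hsv[...,2]>80)
for b in blobs(g,30):print("green",b[:2],ray(c,[b[0]],.066))
w=(hsv[...,1]<70)&(hsv[...,2]>130)
for b in blobs(w,40):
    pts=cv2.findContours(b[2].astype(np.uint8),0,1)[0][0].reshape(-1,2)
    P=ray(c,pts,.066)[:,:2]
    r=cv2.fitLine(ray(c,np.argwhere(b[2])[:,::-1],.1)[:,:2].astype(np.float32),2,0,.01,.01).ravel()
    print("white",b[:2],"circ",cv2.minEnclosingCircle(P.astype(np.float32)),"line@.1",r,np.arctan2(r[1],r[0]))
E
python3 w.py pics/w1.png
```

```text
1.35 [0.49409158 0.01970668 0.23133924] [9.19698960e-01 3.92624135e-01 3.33553641e-04] [-0.60186906  0.02758504  0.48317862  1.82013801 -0.01358358  1.2967793
  0.28830863] [ 1.26088365  1.19756092 -0.08489551]
green (array([313.69461078, 182.7245509 ]), np.int32(167)) [[0.54757902 0.03022863 0.066     ]]
green (array([ 93.5648855 , 271.46564885]), np.int32(131)) [[ 0.36769846 -0.15800644  0.066     ]]
white (array([380.79746835,  33.11392405]), np.int32(79)) circ ((0.5414735674858093, 0.17594659328460693), 0.026132997125387192) line@.1 [ 0.17877555 -0.9838899   0.5329598   0.16663228] -1.3910545
white (array([263.26468568, 164.73084851]), np.int32(5822)) circ ((0.4975966215133667, 0.022644594311714172), 0.061075609177351) line@.1 [ 0.19977514 -0.97984177  0.4901753   0.03321777] -1.3696679
```

View pics/w1.png

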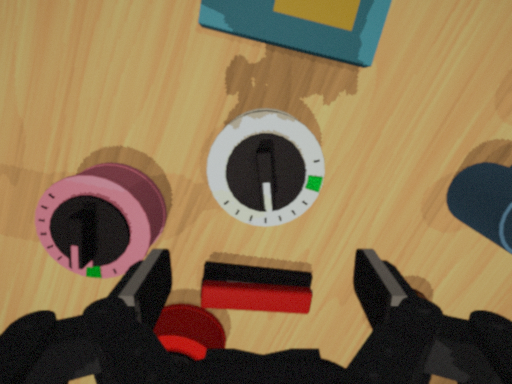

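```bash
python3 - <<'E'
from h import *
o=get_obs();im=cv2.imread("pics/w1.png");c=cam("wrist",o);hsv=cv2.cvtColor(im,cv2.COLOR_BGR2HSV)
w=(hsv[...,1]<70)&(hsv[...,2]>120)
k=(hsv[...,2]<75).astype(np.uint8)
for b in blobs(k,1500):
    if abs(b[0]-[264,170]).max()<25:
        h=cv2.convexHull(np.argwhere(b[2])[:,::-1].astype(np.int32)).reshape(-1,2)
        print("black",b[:2],cv2.minEnclosingCircle(ray(c,h,.074)[:,:2].astype(np.float32)))
# bright pointer pixels inside the dark disc
d=np.hypot(*(np.indices(w.shape)-np.array([172,266])[:,None,None]))<36
p=((hsv[...,2]>110)&d)
pts=np.argwhere(p)[:,::-1];print(pts.min(0),pts.max(0))
for z in(.1,.074):
    P=ray(c,pts,z)[:,:2];r=cv2.fitLine(P.astype(np.float32),2,0,.01,.01).ravel();print(z,r,np.arctan2(r[1],r[0]))
cv2.imwrite("pics/w1c.png",cv2.resize(im[100:240,195:335],None,fx=4,fy=4))
E
```

```text
black (array([265.27379893, 170.65302491]), np.int32(4496)) ((0.49971821904182434, 0.013074561953544617), 0.0391976498067379)
[263 182] [271 207]
0.1 [ 0.4628734  -0.8864244   0.5061191   0.00100821] -1.0895623
0.074 [ 0.4628719  -0.8864252   0.5098369  -0.00683746] -1.089564
```

View pics/w1c.png

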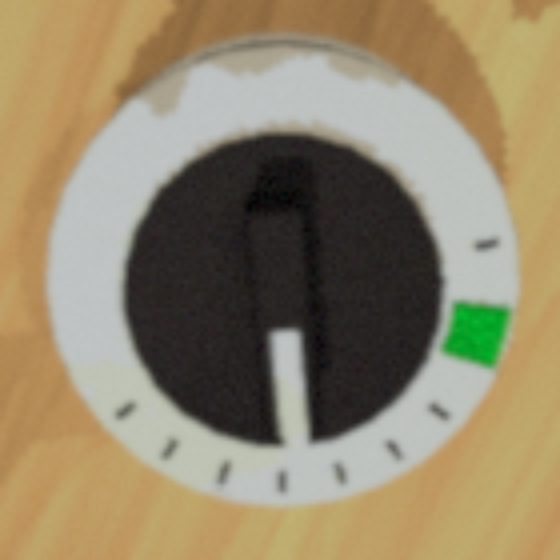

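```bash
cat >> h.py <<'E'
from scipy.optimize import least_squares
def fitc(P,r,c0):
    s=least_squares(lambda c:np.hypot(*(P-c).T)-r,c0,loss="cauchy",f_scale=.0007);
    e=np.abs(np.hypot(*(P-s.x).T)-r);return s.x.round(4),round(float(np.median(e)),5),int((e<.0015).sum()),len(P)
E
python3 - <<'E'
from h import *
o=get_obs()
for n,f,ctr in(("top","pics/top.png",(283,205)),("wrist","pics/w1.png",(265,170))):
    im=cv2.imread(f);c=cam(n,o);g=cv2.cvtColor(im,cv2.COLOR_BGR2GRAY).astype(float)
    g=cv2.resize(g,None,fx=1,fy=1)
    # radial scan: strongest light->dark edges
    for nm,z,R0,sgn in(("rim",.066,.06,-1),("skirt",.074,.04,1)):
        P0=ray(c,[ctr],z)[0,:2];K,d,T=c;W=np.linalg.inv(T)
        pts=[]
        rr=np.arange(R0-.01,R0+.010,.0005)
        for a in np.arange(0,2*np.pi,.05):
            X=np.c_[P0[0]+rr*np.cos(a),P0[1]+rr*np.sin(a),np.full(len(rr),z)]
            uv=cv2.projectPoints(X,cv2.Rodrigues(W[:3,:3])[0],W[:3,3],K,d)[0].astype(np.float32)
            v=cv2.remap(g.astype(np.float32),uv[:,0,0][None],uv[:,0,1][None],1)[0]
            v=cv2.GaussianBlur(v[None],(9,1),0)[0]
            i=np.argmax(np.gradient(v)*sgn);pts.append(X[i,:2])
        print(n,nm,P0,fitc(np.array(pts),R0,P0))
E
```

```text
top rim [0.49364483 0.02004218] (array([0.4956, 0.0215]), 0.0005, 110, 126)
top skirt [0.49256337 0.02026176] (array([0.4948, 0.0216]), 0.00084, 112, 126)
wrist rim [0.49895956 0.01438182] (array([0.5003, 0.0124]), 0.00072, 111, 126)
wrist skirt [0.49812759 0.01618255] (array([0.4998, 0.013 ]), 0.00056, 125, 126)
```

```bash
cat > m.py <<'E'
from h import *
def scan(n,im,c,guess):
    g=cv2.cvtColor(im,cv2.COLOR_BGR2GRAY).astype(np.float32);out=[]
    for z,R0,sgn in((.066,.06,-1),(.074,.04,1)):
        P0=np.array(guess);K,d,T=c;W=np.linalg.inv(T);pts=[];rr=np.arange(R0-.01,R0+.01,.0005)
        for a in np.arange(0,2*np.pi,.05):
            X=np.c_[P0[0]+rr*np.cos(a),P0[1]+rr*np.sin(a),np.full(len(rr),z)]
            uv=cv2.projectPoints(X,cv2.Rodrigues(W[:3,:3])[0],W[:3,3],K,d)[0].astype(np.float32)
            v=cv2.GaussianBlur(cv2.remap(g,uv[:,0,0][None],uv[:,0,1][None],1),(9,1),0)[0]
            pts.append(X[np.argmax(np.gradient(v)*sgn),:2])
        out.append(fitc(np.array(pts),R0,P0))
    hsv=cv2.cvtColor(im,cv2.COLOR_BGR2HSV);C=out[1][0]
    m=(hsv[...,0]>45)&(hsv[...,0]<75)&(hsv[...,1]>150)&(hsv[...,2]>80)
    G=[ray(c,[b[0]],.066)[0,:2] for b in blobs(m,15)]
    G=min(G,key=lambda q:abs(np.hypot(*(q-C))-.05));print(n,out,"green",G.round(4),"r",np.hypot(*(G-C)),"ang",np.arctan2(*(G-C)[::-1]))
    yy,xx=np.mgrid[:im.shape[0],:im.shape[1]];uv=np.c_[xx.ravel(),yy.ravel()]
    v=hsv[...,2].ravel()
    P=ray(c,uv,.074)[:,:2]-C;r=np.hypot(*P.T);s=(r>.03)&(r<.037)&(v>110)  # pointer on skirt
    if s.sum(): q=P[s].mean(0);print("pointer skirt",s.sum(),q,np.arctan2(q[1],q[0]))
    P=ray(c,uv,.1)[:,:2]-C;r=np.hypot(*P.T);s=(r<.025)&(v>110)
    if s.sum(): q=P[s].mean(0);print("pointer bar",s.sum(),q,np.arctan2(q[1],q[0]))
if __name__=="__main__":
    import sys
    o=get_obs();im=camera("wrist")[:,:,::-1].copy();cv2.imwrite("pics/%s_w.png"%sys.argv[1],im)
    t=camera("top")[:,:,::-1].copy();cv2.imwrite("pics/%s_t.png"%sys.argv[1],t)
    print(o["position"],o["joint_velocities"].round(3),o["ft_force"].round(1),o["clock"])
    scan("wrist",im,cam("wrist",o),(.497,.018))
    if len(sys.argv)>2: scan("top",t,cam("top"),(.495,.0215))
E
python3 m.py a; python3 -c "
from m import *
scan('top',cv2.imread('pics/top.png'),cam('top'),(.495,.0215))"
```

```text
[0.49609192 0.01169273 0.231567  ] [-0.033 -0.034 -0.043  0.033  0.035  0.01  -0.109] [-1.4 -7.4  0.4] 1.4
wrist [(array([0.4977, 0.0216]), 0.00057, 114, 126), (array([0.4977, 0.0217]), 0.00062, 123, 126)] green [0.5477 0.0302] r 0.05067579334706035 ang 0.16927989039794522
pointer skirt 54 [ 0.01539256 -0.02952172] -1.0901774834208915
pointer bar 192 [ 0.00593924 -0.01158743] -1.0971519640532779
top [(array([0.4956, 0.0215]), 0.00051, 111, 126), (array([0.4947, 0.0215]), 0.0008, 105, 126)] green [0.5451 0.0309] r 0.05127332748467783 ang 0.18460297810995896
pointer skirt 8 [ 0.01691476 -0.02969566] -1.0530268350950525
pointer bar 24 [ 0.00689653 -0.01064663] -0.9959930112111072
```

>>> {"name": "step_arm", "arguments": {
  "commands": [85, 0.0045, 0, -0.03, 0, 0, 0.025, 85, 0.0045, 0, -0.08, 0, 0, 0.025, 85, 0.0045, 0, -0.13, 0, 0, 0.025, 85, 0.0045, 0, -0.18, 0, 0, 0.025, 85, 0.0045, 0, -0.22, 0, 0, 0.025, 85, 0.0045, 0, -0.24, 0, 0, 0.025, 85, 0.0045, 0, -0.247, 0, 0, 0.025, 85, 0.0045, 0, -0.247, 0, 0, 0.025, 85, 0.0045, 0, -0.247, 0, 0, 0.025, 85, 0.0045, 0, -0.247, 0, 0, 0.025]
}}

```text
clock: 2.75
position: [0.4968, 0.0218, 0.0837]
ee_rot: [0.517, 0.856, 0.0, 0.0]
ft_force: [0.6, 0.4, -0.3]
grip_width: 0.996
grasp_force: 0.0
```

>>> {"name": "step_arm", "arguments": {
  "commands": [70, 0, 0, 0, 0, 0, 0, 60, 0, 0, 0, 0, 0, 0, 50, 0, 0, 0, 0, 0, 0, 40, 0, 0, 0, 0, 0, 0, 32, 0, 0, 0, 0, 0, 0, 26, 0, 0, 0, 0, 0, 0, 22, 0, 0, 0, 0, 0, 0, 18, 0, 0, 0, 0, 0, 0, 18, 0, 0, 0, 0, 0, 0, 18, 0, 0, 0, 0, 0, 0]
}}

```text
clock: 4.0
position: [0.4965, 0.0217, 0.0831]
ee_rot: [0.517, 0.856, 0.0, -0.0]
ft_force: [-0.9, -0.8, -0.0]
grip_width: 0.209
grasp_force: 0.0
```

```bash
python3 m.py b t
```

```text
[0.49646827 0.0217086  0.08314391] [-0.002  0.    -0.001 -0.     0.001 -0.    -0.001] [-0.9 -0.8 -0. ] 4.0
wrist [(array([0.4981, 0.0212]), 0.00086, 87, 126), (array([0.4974, 0.0217]), 0.00059, 92, 126)] green [0.5476 0.0301] r 0.0509448141365987 ang 0.166256140252293
pointer skirt 154 [ 0.01567609 -0.02954972] -1.0830485542138022
pointer bar 782 [ 0.00645608 -0.01227573] -1.0866264298367418
top [(array([0.4978, 0.0194]), 0.00406, 29, 126), (array([0.4938, 0.0279]), 0.00387, 27, 126)] green [ 0.3652 -0.1567] r 0.224943540583232 ang -2.179356130561466
pointer skirt 177 [-0.00037347 -0.00312469] -1.6897553270836407
pointer bar 277 [4.87405424e-05 1.54441999e-04] 1.2650977213556156
```

View pics/b_w.png

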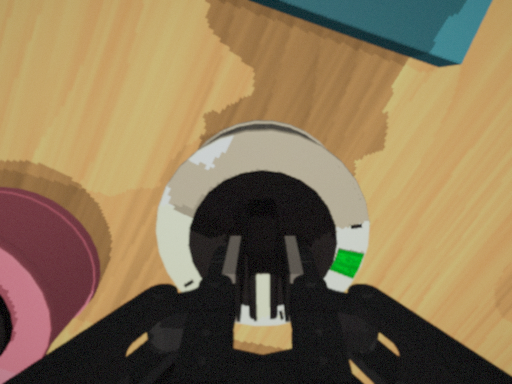

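The fingers straddle the bar (bar at about (263,250), pads at about 233 and 292), and green is at (347,262). Next: close and press down.

>>> {"name": "step_arm", "arguments": {
  "commands": [15, 0, 0, 0, 0, 0, 0, 12, 0, 0, 0, 0, 0, 0, 8, 0, 0, 0, 0, 0, 0, 8, 0, 0, -0.004, 0, 0, 0, 8, 0, 0, -0.007, 0, 0, 0, 8, 0, 0, -0.01, 0, 0, 0, 8, 0, 0, -0.0125, 0, 0, 0, 8, 0, 0, -0.0145, 0, 0, 0, 8, 0, 0, -0.0145, 0, 0, 0, 8, 0, 0, -0.0145, 0, 0, 0],
  "squeeze": 30
}}

```text
clock: 5.35
position: [0.4984, 0.0212, 0.0792]
ee_rot: [0.517, 0.856, 0.002, 0.001]
ft_force: [-21.3, -4.2, 59.2]
grip_width: 0.155
grasp_force: 43.0
```

>>> {"name": "step_arm", "arguments": {
  "commands": [8, 0, 0, 0.003, 0, 0, 0, 8, 0.001, 0, 0.005, 0, 0, 0, 8, 0.002, 0, 0.006, 0, 0, 0, 8, 0.002, 0, 0.007, 0, 0, 0, 8, 0.002, 0, 0.007, 0, 0, 0, 8, 0.002, 0, 0.007, 0, 0, 0, 8, 0.002, 0, 0.007, 0, 0, 0, 8, 0.002, 0, 0.007, 0, 0, 0, 8, 0.002, 0, 0.007, 0, 0, 0, 8, 0.002, 0, 0.007, 0, 0, 0],
  "squeeze": 30
}}

```text
clock: 6.6
position: [0.498, 0.0212, 0.0797]
ee_rot: [0.517, 0.856, 0.0, 0.0]
ft_force: [-5.6, -2.7, 14.6]
grip_width: 0.153
grasp_force: 36.1
```

```bash
python3 m.py c
```

```text
[0.49797369 0.02115155 0.07965907] [-0.001  0.001 -0.     0.     0.001 -0.    -0.   ] [-5.6 -2.7 14.6] 6.6
wrist [(array([0.4988, 0.0212]), 0.00096, 79, 126), (array([0.4981, 0.0218]), 0.00052, 95, 126)] green [0.5481 0.0299] r 0.05067823244039758 ang 0.1613269122604456
pointer skirt 157 [ 0.01572653 -0.0293842 ] -1.0793840257018446
pointer bar 699 [ 0.00625857 -0.01143775] -1.0701166334553098
```

>>> {"name": "step_arm", "arguments": {
  "commands": [8, 0, 0, -0.0005, 0, 0, 0.015, 8, 0, 0, -0.0005, 0, 0, 0.035, 8, 0, 0, -0.0005, 0, 0, 0.055, 8, 0, 0, -0.0005, 0, 0, 0.075, 8, 0, 0, -0.0005, 0, 0, 0.095, 8, 0, 0, -0.0005, 0, 0, 0.115, 8, 0, 0, -0.0005, 0, 0, 0.135, 8, 0, 0, -0.0005, 0, 0, 0.15, 8, 0, 0, -0.0005, 0, 0, 0.15, 8, 0, 0, -0.0005, 0, 0, 0.15]
}}

```text
clock: 7.95
position: [0.4983, 0.0213, 0.0796]
ee_rot: [0.303, 0.953, 0.0, 0.001]
ft_force: [-4.7, -2.6, 16.1]
grip_width: 0.157
grasp_force: 36.2
```

```bash
python3 m.py d
```

```text
[0.49827422 0.02125951 0.07958744] [-0.001 -0.001 -0.001  0.    -0.001  0.002 -0.   ] [-4.7 -2.6 16.1] 7.95
wrist [(array([0.4989, 0.0214]), 0.00085, 84, 126), (array([0.4981, 0.0217]), 0.00067, 92, 126)] green [0.5454 0.0352] r 0.049166181558349877 ang 0.2784344780988339
pointer skirt 165 [ 0.02731328 -0.01906189] -0.6093140316531902
pointer bar 696 [ 0.0108526  -0.00749504] -0.6044040532189952
```

View pics/d_w.png

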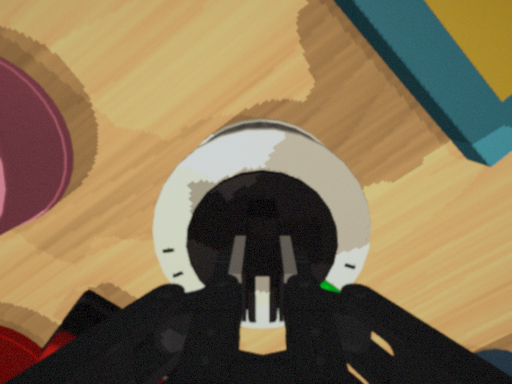

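The green patch is mostly hidden by a finger, with only an edge showing at (330,286). I use the tick beside it, at (356,226) in b and (350,266) here, to check the case heading.

```bash
cat > tick.py <<'E'
from h import *
def ticks(f,o,C,mx=200):
    im=cv2.imread(f);g=cv2.cvtColor(im,cv2.COLOR_BGR2GRAY);c=cam("wrist",o)
    yy,xx=np.mgrid[:384,:512];uv=np.c_[xx.ravel(),yy.ravel()];D=ray(c,uv,.066)[:,:2]-C
    r=np.hypot(*D.T).reshape(384,512)
    m=(r>.043)&(r<.057)&(g<100)
    for b in blobs(m,8):
        if b[1]<mx: q=ray(c,[b[0]],.066)[0,:2]-C;print(b[0].round(1),b[1],"r",np.hypot(*q).round(4),"ang",np.arctan2(q[1],q[0]).round(3))
E
python3 - <<'E'
from tick import *
o=get_obs();ticks("pics/d_w.png",o,[.4981,.0217])
print()
o["position"]=np.array([.49797,.02115,.07966]);q=np.array([.517,.856,0,0]);o["ee_rot"]=q/np.linalg.norm(q)
ticks("pics/c_w.png",o,[.4981,.0217])
E
```

```text
[168.1 250.1] 21 r 0.0522 ang -2.045
[349.2 265.7] 19 r 0.0522 ang 0.621
[177.4 274.1] 18 r 0.0528 ang -1.746

[357.  227.2] 28 r 0.0519 ang 0.609
[350.6 257.6] 174 r 0.051 ang 0.247
[339.3 271. ] 87 r 0.0485 ang 0.047
[342.4 262.4] 11 r 0.0476 ang 0.163
[347.  267.1] 9 r 0.0513 ang 0.125
```

>>> {"name": "step_arm", "arguments": {
  "commands": [8, 0, 0, 0, 0, 0, 0.02, 8, 0, 0, 0, 0, 0, 0.05, 8, 0, 0, 0, 0, 0, 0.08, 8, 0, 0, 0, 0, 0, 0.11, 8, 0, 0, 0, 0, 0, 0.14, 8, 0, 0, 0, 0, 0, 0.17, 8, 0, 0, 0, 0, 0, 0.2, 8, 0, 0, 0, 0, 0, 0.23, 8, 0, 0, 0, 0, 0, 0.25, 8, 0, 0, 0, 0, 0, 0.25]
}}

```text
clock: 9.3
position: [0.4991, 0.0214, 0.0796]
ee_rot: [-0.085, 0.996, 0.0, 0.001]
ft_force: [-0.2, -1.4, 9.7]
grip_width: 0.154
grasp_force: 35.3
```

```bash
python3 m.py e; python3 - <<'E'
from tick import *
o=get_obs();print(o["joint_pos"].round(2));ticks("pics/e_w.png",o,[.4981,.0217])
E
```

```text
[0.49908342 0.02142157 0.07957295] [-0.003  0.001  0.003 -0.    -0.     0.002 -0.023] [-0.2 -1.4  9.7] 9.3
wrist [(array([0.5   , 0.0217]), 0.00072, 85, 126), (array([0.4989, 0.0214]), 0.00058, 99, 126)] green [0.5532 0.037 ] r 0.05649091907614634 ang 0.2794679103661957
pointer skirt 150 [0.03277472 0.00574742] 0.17359635189051925
pointer bar 649 [0.01251539 0.00201317] 0.1594896128160096
[-0.43  0.2   0.33  1.98 -0.08  0.97  1.67]
[179.1 188. ] 28 r 0.0517 ang -1.97
[168.4 213.2] 28 r 0.0522 ang -1.669
[166.5 239.5] 20 r 0.0528 ang -1.37
[173.  264.4] 20 r 0.0534 ang -1.075
[185.2 286.6] 27 r 0.0547 ang -0.787
```

>>> {"name": "step_arm", "arguments": {
  "commands": [8, 0, 0, -0.0008, 0, 0, 0, 8, 0, 0, -0.001, 0, 0, 0, 8, 0, 0, -0.001, 0, 0, 0.005, 8, 0, 0, -0.001, 0, 0, 0.01, 8, 0, 0, -0.001, 0, 0, 0.015, 8, 0, 0, -0.001, 0, 0, 0.02, 8, 0, 0, -0.001, 0, 0, 0.02, 8, 0, 0, -0.001, 0, 0, 0.02, 8, 0, 0, -0.001, 0, 0, 0.02, 8, 0, 0, -0.001, 0, 0, 0.02]
}}

```text
clock: 10.65
position: [0.4991, 0.0214, 0.0795]
ee_rot: [-0.116, 0.993, 0.0, 0.002]
ft_force: [-2.6, -1.9, 16.7]
grip_width: 0.155
grasp_force: 36.2
```

```bash
python3 m.py f; python3 - <<'E'
from tick import *
o=get_obs();ticks("pics/f_w.png",o,[.4988,.0214])
E
```

```text
[0.49911941 0.02141874 0.07946616] [-0.    -0.001 -0.    -0.001 -0.001 -0.001 -0.   ] [-2.6 -1.9 16.7] 10.65
wrist [(array([0.5   , 0.0217]), 0.00064, 85, 126), (array([0.4989, 0.0213]), 0.00057, 99, 126)] green [0.5545 0.0356] r 0.05737562835155516 ang 0.25263598253112807
pointer skirt 153 [0.03246399 0.00736559] 0.22310777988570604
pointer bar 659 [0.01269246 0.00287323] 0.22262109426105173
[182.3 183. ] 27 r 0.0519 ang -1.983
[169.7 207.8] 26 r 0.0522 ang -1.681
[165.8 234. ] 26 r 0.0526 ang -1.381
[171.  259.3] 21 r 0.0528 ang -1.085
[182.1 284.2] 36 r 0.0546 ang -0.772
```

Now I release, keeping most of the press until the fingers open, and then lift.

>>> {"name": "step_arm", "arguments": {
  "commands": [14, 0, 0, 0.0008, 0, 0, 0, 16, 0, 0, 0.001, 0, 0, 0, 19, 0, 0, 0.001, 0, 0, 0, 23, 0, 0, 0.001, 0, 0, 0, 30, 0, 0, 0.004, 0, 0, 0, 40, 0, 0, 0.01, 0, 0, 0, 55, 0, 0, 0.03, 0, 0, 0, 70, 0, 0, 0.08, 0, 0, 0, 80, 0, 0, 0.14, 0, 0, 0, 80, 0, 0, 0.2, 0, 0, 0]
}}

```text
clock: 12.0
position: [0.4976, 0.0216, 0.1998]
ee_rot: [-0.116, 0.993, 0.0, 0.0]
ft_force: [0.7, 0.1, -0.6]
grip_width: 0.934
grasp_force: 0.0
```

>>> {"name": "step_arm", "arguments": {
  "commands": [80, -0.05, 0.05, 0.02, 0, 0, 0, 80, -0.1, 0.12, 0.02, 0, 0, 0, 80, -0.1, 0.2, 0.02, 0, 0, 0, 80, -0.1, 0.28, 0.02, 0, 0, 0, 80, -0.1, 0.3, 0.02, 0, 0, 0, 80, -0.1, 0.3, 0.02, 0, 0, 0, 80, -0.1, 0.3, 0.02, 0, 0, 0, 80, -0.1, 0.3, 0.02, 0, 0, 0, 80, -0.1, 0.3, 0.02, 0, 0, 0, 80, -0.1, 0.3, 0.02, 0, 0, 0]
}}

```text
clock: 13.25
position: [0.4377, 0.2014, 0.2098]
ee_rot: [-0.116, 0.993, 0.0, 0.0]
ft_force: [0.2, 0.7, -0.4]
grip_width: 0.933
grasp_force: 0.0
```

```bash
python3 m.py g t; python3 -c "
import cv2
im=cv2.imread('pics/g_t.png');cv2.imwrite('pics/g_tc.png',cv2.resize(im[80:280,180:420],None,fx=3,fy=3,interpolation=2))"
```

```text
[0.43773166 0.20139295 0.20977763] [-0.003  0.001  0.    -0.001 -0.001  0.001 -0.   ] [ 0.2  0.7 -0.4] 13.25
wrist [(array([0.4995, 0.021 ]), 0.00057, 94, 126), (array([0.4986, 0.0222]), 0.00063, 114, 126)] green [0.5493 0.0331] r 0.05182496176288503 ang 0.2115184468285362
pointer skirt 113 [ 0.03073876 -0.00853042] -0.270701324084522
pointer bar 540 [ 0.01155377 -0.00951345] -0.6888512818315573
top [(array([0.4973, 0.0213]), 0.00061, 109, 126), (array([0.4968, 0.0217]), 0.00094, 109, 126)] green [0.5468 0.0339] r 0.05145572423655215 ang 0.23954784346433736
pointer skirt 6 [0.03282112 0.00681145] 0.20462786326826762
pointer bar 23 [0.01387696 0.002666  ] 0.18980442566977088
```

View pics/g_tc.png

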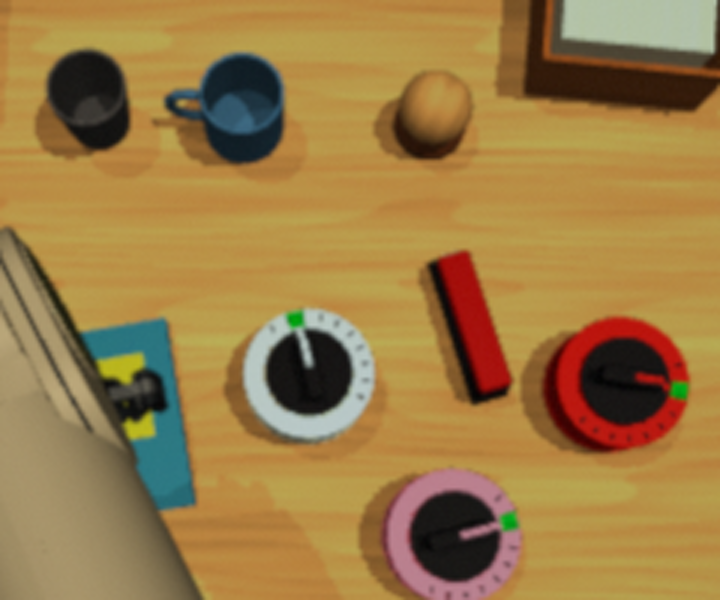

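The white pointer runs from about (310,365) to (300,330) and points into the green band at (296,319). The speaker has shifted by about 2 mm and the bystanders haven't moved. Handing in.

```bash
python3 -c "
from workcell import *
print(hand_in())"
```

```text
the job is handed in; nothing more can be done
None
```

The job is handed in: the pointer stands in the green band, about 0.04 rad from its middle by the top camera. The speaker shifted about 2 mm and turned about 0.05 rad, the other things are where they were, and the hand is clear. My first press on the dial briefly read 59 N at the wrist before I eased it to about 15 N; hand-in returned no verdict.

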